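Open the staining trough and stand the slide rack in it

ROBOT

A 6-joint arm with a two-finger parallel gripper is mounted at the origin on the work surface. World frame = base frame: x ahead of the robot, y to its left, z up, the work surface at z = 0. Lengths are in mm, angles in rad, forces in N, time in s.
With the tool pointing down it reaches from about 350 to 875 mm from the base axis. Payload 4.2 kg.
Tool frame: the origin (TCP) lies at the very end of the fingers, on their centre line; the grasp point (between the pads) lies 19 mm behind it; z points along the fingers, y is the line along which they close (so a half turn about z gives the same grasp; the last joint's range is limited). The gripper opens to 85 mm and grips with 20 to 120 N. Pads are 22 mm wide; open, the fingers measure 114 mm over their backs; the gripper's body (76 mm by 85 mm) begins 54 mm behind the grasp point. The pads swing forward as they close: fully open they stand 13 mm farther back than shut.
Start: joints at [-0.889, 0.385, 0.008, 0, -1.194, -0.259], TCP at [256.46, -569.937, 231.312] pointing down, gripper open.
Joint ranges: [-3.14, 3.14], [-1.21, 2.06], [-1.07, 1.41], [-3.16, 2.05], [-2.99, -0.16], [-3.1, 3.1]. Speed limits (rad/s): [2.79, 2.79, 3.14, 3.14, 3.14, 3.14].

INTERFACE

Orientations are given as a unit quaternion [x, y, z, w].
In Python, from bench import read_state, get_image, get_calibration, job_done gives the robot as it stands.
- The arm moves only by the shell command python3 -m creep 'ROWS'. ROWS is a JSON object of lists of equal length, an entry for each row: "translation": the shift along the world's x, y, z in cm, a list of three; "delta_rot": the turn, a rotation vector about the world's x, y, z in degrees, a list of three; "hand": the finger opening in cm, from 0 to 8.54. A call has 1 to 8 rows; each row is the pose to reach, as a shift and turn from the pose commanded when the call began; what a row does not reach only later rows make up. A row lasts 1/8 s, in which the tool goes at most 62.5 mm and 10.7 degrees, less where a joint would pass 70% of its speed; a pose out of reach is approached as far as the arm can. A call with a gripper value outside its range is refused whole. The fingers move at their own pace and stop on an object; the grip force is fixed at half the most. Time passes only in rows, so rows that repeat a pose let the fingers close. It gives the time, the measured TCP pose, the force, the opening and the grip force at its end, in the units of the state.
- read_state(): the state, without advancing time (a new reading comes with each control period).
- get_image(name): name is "scene" or "top" or "wrist"; returns (picture, depth): 400x640x3 uint8, red, green, blue; 400x640 float32, mm along the optical axis (not along the pixel's ray), 0 where there is no reading.
- get_calibration(name): a dict with "intrinsics" (3x3 intrinsics, pixels), "dist" ([k1, k2, p1, p2, k3] as OpenCV has them; the pictures are not rectified), "xyz" and "attitude" of the camera in the world. Camera axes: x right, y down, z forward; pixel columns grow to the right and rows downward; lengths in mm; the calibration is good to about 2 mm. A picture is of the moment at which its call begins: read the wrist's pose just before it. get_calibration takes no time and is no camera call; for the wrist camera it gives the pose at the moment of the call.
- job_done(): hands the job in; it is judged then, once.
The state is a dict: "clock": time; "joints": joint angles; "joint_vel": joint speeds; "joint_efforts": joint torques, N m; "position": TCP position; "ee_rot": TCP orientation; "contact_force": force on the tool from outside, world axes, zero at the start; "wrist_torque": the same for the moment, N m; "gripper_width": finger opening in mm; "grasp_force": force on a finger pad.
Only numpy, scipy, OpenCV 4.12 (cv2) and the standard library are available. Lean on these libraries where they do the work, as an engineer would, in place of code of your own. Each camera call takes 0.05 s, during which the arm holds its last target. There are 200 camera calls.

TASK

Open the covered steel staining trough: tip its loose lid up by the lip, with the back edge still resting on the rim, then lift it off and lay it flat, top side up, in the middle of the blue bench pad without dropping it. Then lift the slide rack by its carrying bar and stand it upright on the floor of the open trough, lowering it in rather than letting it fall. Leave the trough and the other things on the bench where they stand.

Things in the scene. Friction and masses are not known exactly. Their poses are not given: they have to be found in the camera images.
- tub: open-topped rectangular stainless trough, outside 150 (its x) x 120 (its y) x 95 mm high, walls and floor 4 mm, 1.2 kg, loose on the bench. Origin: centre of its underside, z up. The lid's lip overhangs its -x side, which faces roughly the robot's right (-y).
- tub_in (a point): centre of the trough's inner floor (inside 142 x 112 mm, 91 mm deep), axes as the trough.
- lid: loose flat steel lid on the rim, 0.13 to 0.25 kg: plate 156 (x) x 126 (y) x 4 mm; a flat lip 60 mm wide, 4 mm thick, runs 30 mm past its -x edge. Below, a locating flange 136 x 106 mm reaches 8 mm down inside the rim, 3 mm play each side. Origin: centre of the plate's underside (level with the rim; 11 mm above the bench when flat on the pad), z up through its top.
- lid_lip (a point): middle of the lip's free edge, half way through its thickness: 108 mm from the lid's origin along its -x, 2 mm up. The far edge of the plate, about which the lid tips, is 186 mm from it.
- pad: flat blue absorbent bench pad, 210 (x) x 160 (y) x 3 mm, fixed. Origin: centre of its underside, on the bench.
- rack: grey plastic slide rack holding upright glass slides, base 90 (x) x 80 (y) mm, side walls 40 mm high, about 0.22 kg, with a carrying bar above it along its x: bar 90 mm long, 10 mm wide, 8 mm high, its middle 100 mm above the base, on a 6 x 10 mm upright at each end. Origin: centre of its underside.
- rack_bar (a point): centre of the rack's carrying bar.
- jar: brown glass jar with white cap, 66 mm across, 85 mm high; bystander. Origin: centre of its underside.
- bottle_a: white plastic bottle, 60 mm across, 150 mm high; bystander. Origin: centre of its underside.
- bottle_b: small brown bottle, 52 mm across, 120 mm high; bystander. Origin: centre of its underside.
- beaker: clear open beaker, 72 mm across, 85 mm high; bystander. Origin: centre of its underside.
- carton: white reagent carton with a red band, 70 x 120 x 50 mm; bystander. Origin: centre of its underside.
- tubestand: white stand with capped sample tubes, 60 x 140 x 91 mm; bystander. Origin: centre of its underside.
Not all that is in view belongs to the job. Leave any red, turquoise or yellow look-alike of the rack alone.

How it is judged:
By the outcome, as a careful person would: the job done as asked, in the order asked, and still so for the second after the job is handed in, with the robot touching nothing.
It also fails if it takes over 72 s, if anything falls off the work surface, if the arm or the gripper's body presses on something with over 40 N, if the wrist force passes 120 N, or if a joint passes its speed limit or range.

## Working session

There is one attempt and no reset: what is moved stays moved. The work goes in short steps, Python scripts to look and compute and a shell command to move; the robot and the scene stay as the last step left them, time stands still between calls to the robot, and variables do not carry over. Pictures are saved under pics/ and viewed, at most 14 in all, crops included, and the job is handed in when it is done.

```bash
mkdir -p pics; cat > h.py <<'E'
import numpy as np,cv2
from scipy.spatial.transform import Rotation as R
from bench import *
def save(n,im): cv2.imwrite('pics/'+n,im[:,:,::-1])
def rotm(a):
    a=np.array(a,float)
    return a if a.shape==(3,3) else R.from_quat(a).as_matrix()
def rays(c,uv):
    uv=np.array(uv,float).reshape(-1,1,2)
    p=cv2.undistortPoints(uv,np.array(c['intrinsics'],float),np.array(c['dist'],float))[:,0]
    return np.c_[p,np.ones(len(p))]
def plane(c,uv,z):
    d=rays(c,uv)@rotm(c['attitude']).T; o=np.array(c['xyz'],float)
    return o+d*((z-o[2])/d[:,2])[:,None]
def cloud(c,dep):
    v,u=np.mgrid[0:400,0:640]
    r=rays(c,np.c_[u.ravel(),v.ravel()])*dep.reshape(-1,1)
    return (r@rotm(c['attitude']).T+np.array(c['xyz'],float)).reshape(400,640,3)
E
python3 - <<'E'
from h import *
for n in('scene','top'):
    c=get_calibration(n);im,d=get_image(n);save(n+'0.png',im);np.savez(n+'0.npz',im=im,d=d)
    print(n,c)
print(read_state())
E
```

```text
scene {'intrinsics': array([[363.38439256,   0.        , 322.95555916],
       [  0.        , 363.38439256, 195.79543527],
       [  0.        ,   0.        ,   1.        ]]), 'dist': array([0.00130775, 0.        , 0.        , 0.        , 0.        ]), 'xyz': array([ 999.0836957 , -496.44527392,  855.61457188]), 'attitude': array([ 0.88268888,  0.31384908, -0.12025177, -0.32847923])}
top {'intrinsics': array([[494.92302849,   0.        , 322.99350291],
       [  0.        , 494.92302849, 196.12124184],
       [  0.        ,   0.        ,   1.        ]]), 'dist': array([-0.14223698,  0.        ,  0.        ,  0.        ,  0.        ]), 'xyz': array([ 322.41120573,   -7.75462733, 1506.18438046]), 'attitude': array([ 0.70648134, -0.7018458 ,  0.05891014, -0.06947072])}
{'clock': 0.1, 'joints': array([-8.89380099e-01,  3.85465084e-01,  6.76753533e-03, -4.39119921e-04,
       -1.19397910e+00, -2.58600275e-01]), 'joint_vel': array([ 7.55489298e-05, -2.03792825e-03,  4.92312767e-03,  5.88820199e-04,
       -5.01360991e-04,  7.92606586e-06]), 'joint_efforts': array([-1.28934571e-03, -3.93316913e+01,  1.88928884e+01,  4.19798478e+00,
       -2.61266476e-03, -4.75672152e-06]), 'position': array([ 256.26344481, -569.48265554,  230.34112334]), 'ee_rot': array([-2.09757461e-01,  9.77752976e-01,  9.30640450e-04, -2.43842635e-04]), 'contact_force': array([ 0.21782918,  0.5543224 , -0.44023534]), 'wrist_torque': array([-0.00997699, -0.02188563, -0.00627015]), 'grasp_force': 0.0, 'gripper_width': 85.39733994549637}
```

View pics/scene0.png

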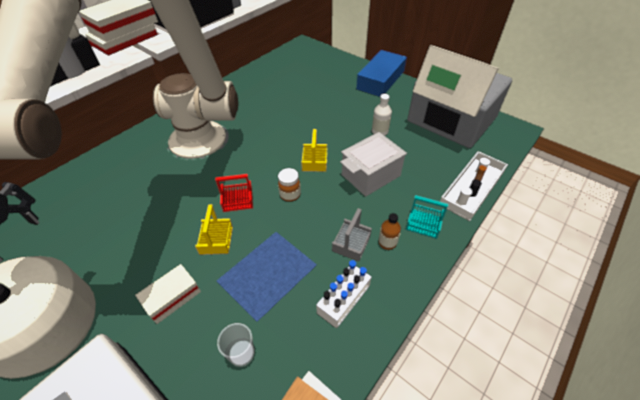

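View pics/top0.png

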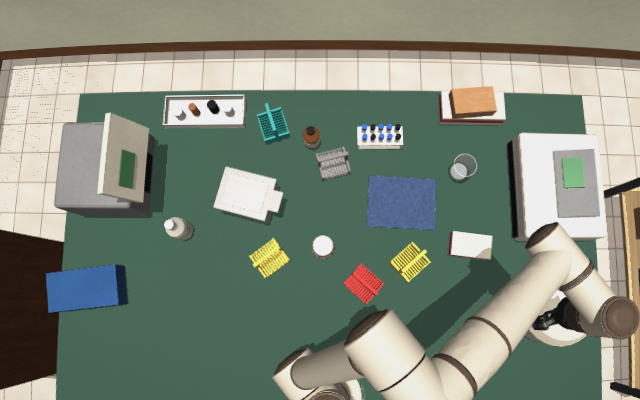

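The scene shows the grey lidded trough at (372,163), the grey rack at (352,236) and the blue pad at (266,275). In the top view the lid is at (247,193) with its lip at (276,203), the rack at (333,163) and the pad at (401,203).

```bash
python3 - <<'E'
from h import *
f=np.load('top0.npz');im=f['im'];d=f['d'];c=get_calibration('top');P=cloud(c,d)
fs=np.load('scene0.npz');cs=get_calibration('scene');Q=cloud(cs,fs['d'])
def box(m,n):
    k,l,s,_=cv2.connectedComponentsWithStats(m.astype(np.uint8));i=1+np.argmax(s[1:,4])
    return l==i
Z=P[:,:,2]
# lid top
v,u=np.mgrid[0:400,0:640]
roi=(u>200)&(u<295)&(v>155)&(v<230)
print('lid z',np.median(Z[185:200,235:250]),'bench',np.median(Z[230:240,330:350]))
m=box(roi&(im.min(2)>140),'lid');uv=np.c_[u[m],v[m]]
cc=cv2.findContours(m.astype(np.uint8),0,2)[0];k=max(cc,key=cv2.contourArea)
W=plane(c,k[:,0].astype(float),99)[:,:2]
print('lid rect',cv2.minAreaRect(W.astype(np.float32)),cv2.boxPoints(cv2.minAreaRect(W.astype(np.float32))).tolist())
h=cv2.approxPolyDP(cv2.convexHull(k),2.5,True)[:,0];print('lid poly',np.c_[h,plane(c,h,99)[:,:2].round(1)].tolist())
# pad
m=box((u>350)&(u<450)&(v>165)&(v<240)&(im[:,:,2].astype(int)>im[:,:,1]+25),'pad')
k=max(cv2.findContours(m.astype(np.uint8),0,2)[0],key=cv2.contourArea)
r=cv2.minAreaRect(plane(c,k[:,0],3)[:,:2].astype(np.float32));print('pad',r)
# rack and tub by both clouds
for n,X,I in(('top',P,im),('scene',Q,fs['im'])):
    x,y,z=X[...,0],X[...,1],X[...,2]
    q=X[(abs(x-480)<120)&(abs(y+20)<90)&(z>85)&(z<125)]; print(n,'bar cand',len(q),q.mean(0).round(1) if len(q) else '',q.min(0) if len(q) else '',q.max(0)if len(q) else '')
    g=X[(abs(x-430)<140)&(abs(y-200)<140)&(z>90)&(z<110)];print(n,'lid pts',len(g),np.median(g,0).round(1),cv2.minAreaRect(g[:,:2].astype(np.float32)))
big=cv2.resize(im[140:240,200:360],None,fx=5,fy=5,interpolation=cv2.INTER_CUBIC);save('crop.png',big)
E
```

```text
lid z 99.63690144732732 bench 0.4425840149153828
lid rect ((585.9689331054688, 229.0593719482422), (188.5208282470703, 128.01290893554688), 75.91726684570312) [[500.9504699707031, 153.20614624023438], [625.115966796875, 122.05770111083984], [670.9874267578125, 304.91259765625], [546.8218994140625, 336.06103515625]]
lid poly [[225.0, 167.0, 666.9, 304.1], [274.0, 178.0, 634.1, 157.9], [282.0, 192.0, 592.6, 133.4], [277.0, 211.0, 536.7, 146.7], [262.0, 220.0, 510.3, 189.4], [214.0, 207.0, 547.2, 331.3]]
pad ((581.5302124023438, -226.08087158203125), (209.83828735351562, 158.45375061035156), 87.21998596191406)
top bar cand 153 [435.1   9.1  88.5] [360.93881324 -80.34927849  85.00495602] [466.43320417  39.37978324 108.79486459]
top lid pts 1058 [545.9 215.   99.9] ((473.670166015625, 233.999267578125), (191.63499450683594, 197.9886016845703), 0.25314080715179443)
scene bar cand 198 [434.1   7.8  87.7] [360.07278863 -78.96476877  85.03776125] [467.10995951  42.66407115 108.02875481]
scene lid pts 669 [545.4 210.8 100.9] ((472.9156494140625, 232.86224365234375), (194.71937561035156, 195.8407745361328), 0.46442776918411255)
```

View pics/crop.png

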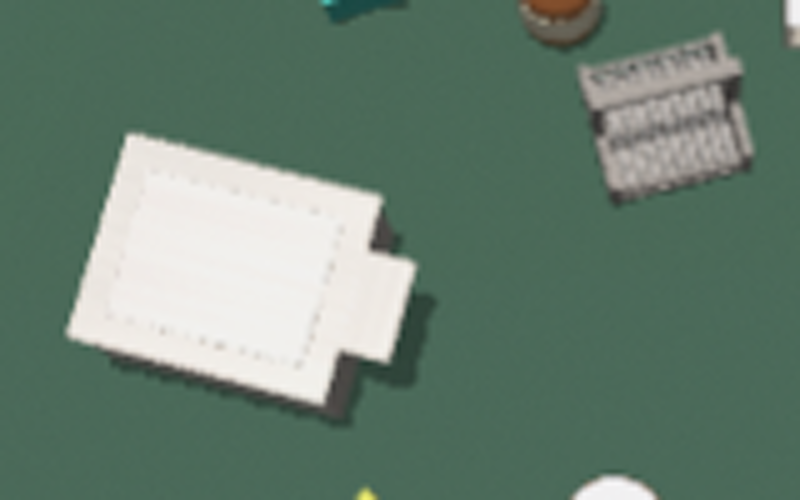

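The crop shows the lid's plate corners and lip clearly: the lip's free edge runs from about (415,262) to (390,360). The rack's bar runs from (585,95) to (742,68). The lid measures 188 × 128 mm at z 99.6, against 186 × 126 given, so I'm moving above the lip.

```bash
python3 -m creep '{"translation":[[2,4.6,0],[4.4,10.3,0],[6.8,15.9,0],[9.3,21.6,0],[11.7,27.3,0],[14.2,33,0],[15.5,36,0],[15.5,36,0]],"delta_rot":[[0,0,3],[0,0,7],[0,0,11],[0,0,15],[0,0,19],[0,0,23],[0,0,26],[0,0,26]],"hand":[8.5,8.5,8.5,8.5,8.5,8.5,8.5,8.5]}' && python3 -m creep '{"translation":[[2,4.6,0],[4.4,10.3,0],[6.8,15.9,0],[9.3,21.6,0],[11.7,27.3,0],[14.2,33,0],[15.5,36.2,0],[15.5,36.2,0]],"delta_rot":[[0,0,3],[0,0,7],[0,0,11],[0,0,15],[0,0,19],[0,0,23],[0,0,25.7],[0,0,25.7]],"hand":[8.5,8.5,8.5,8.5,8.5,8.5,8.5,8.5]}'
python3 - <<'E'
from h import *
s=read_state();print(s['position'],R.from_quat(s['ee_rot']).as_matrix().round(3).tolist(),s['joints'].round(2))
c=get_calibration('wrist');im,d=get_image('wrist');save('w1.png',im);np.savez('w1.npz',im=im,d=d,**{k:c[k] for k in c})
P=cloud(c,d)
m=(abs(P[...,2]-99)<6)&(im.min(2)>110)
k=max(cv2.findContours(m.astype(np.uint8),0,2)[0],key=cv2.contourArea)
h=cv2.approxPolyDP(cv2.convexHull(k),6,True)[:,0];print('lid poly',np.c_[h,plane(c,h,99)[:,:2].round(1)].tolist())
# rack from top0
f=np.load('top0.npz');ct=get_calibration('top');P=cloud(ct,f['d'])
v,u=np.mgrid[0:400,0:640];q=(u>310)&(u<356)&(v>140)&(v<185)
m=q&(P[...,2]>88)&(P[...,2]<115);print('bar',m.sum(),np.median(P[m],0).round(1))
r=cv2.minAreaRect(plane(ct,np.c_[u[m],v[m]].astype(float),104)[:,:2].astype(np.float32));print(r)
f=np.load('scene0.npz');cs=get_calibration('scene');Q=cloud(cs,f['d'])
x,y,z=np.moveaxis(Q,2,0);m=(u>330)&(u<375)&(v>200)&(v<262)&(z>88)&(z<115);print('scene bar',m.sum(),Q[m].mean(0),cv2.minAreaRect(Q[m][:,:2].astype(np.float32)))
E
```

```text
clock: 1.1
position: [411.9, -208.1, 231.2]
ee_rot: [-0.426, 0.905, 0.0, -0.0]
contact_force: [0.2, 0.3, -0.5]
gripper_width: 84.8
grasp_force: 0.0
clock: 2.1
position: [567.1, 153.1, 230.0]
ee_rot: [-0.616, 0.788, 0.0, -0.001]
contact_force: [0.3, 0.5, -0.4]
gripper_width: 85.2
grasp_force: 0.0
[567.1129384  153.1065469  229.95464381] [[-0.242, -0.97, -0.002], [-0.97, 0.242, -0.001], [0.001, 0.001, -1.0]] [ 0.54  0.32 -0.09 -0.   -1.16 -0.78]
lid poly [[356.0, 177.0, 532.7, 147.0], [392.0, 212.0, 507.6, 186.9], [382.0, 349.0, 545.0, 334.2], [263.0, 349.0, 666.7, 303.8], [255.0, 209.0, 628.4, 153.8], [290.0, 177.0, 589.4, 132.9]]
bar 125 [696.5 -11.1 104.2]
((695.7921142578125, -12.130123138427734), (13.914247512817383, 89.68336486816406), 14.733722686767578)
scene bar 157 [702.38015676 -22.58639273 102.93484019] ((714.5555419921875, -42.904205322265625), (31.205657958984375, 155.68765258789062), 29.912595748901367)
```

View pics/w1.png

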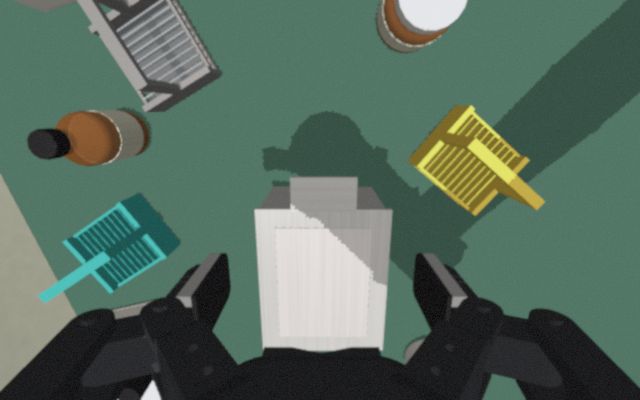

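The wrist view shows the lip at (290–357,177) just ahead of the fingers, its mid-edge at (561,140), which agrees with the top view to about 2 mm. I'm descending astride the lip.

```bash
python3 -m creep '{"translation":[[-0.1,0,-4],[-0.1,0,-8],[-0.1,0,-12],[-0.1,0,-14],[-0.1,0,-14.7],[-0.1,0,-14.7]],"delta_rot":[[0,0,0],[0,0,0],[0,0,0],[0,0,0],[0,0,0],[0,0,0]],"hand":[8.5,8.5,8.5,8.5,8.5,8.5]}' && python3 -m creep '{"translation":[[0,0,0],[0,0,0],[0,0,0],[0,0,0],[0,0,0],[0,0,0],[0,0,0],[0,0,0]],"delta_rot":[[0,0,0],[0,0,0],[0,0,0],[0,0,0],[0,0,0],[0,0,0],[0,0,0],[0,0,0]],"hand":[7,6.5,6,5.7,5.4,5.4,5.4,5.4]}'
python3 - <<'E'
from h import *
im,d=get_image('wrist');save('w2.png',im)
E
```

```text
clock: 2.9
position: [565.6, 151.1, 84.7]
ee_rot: [-0.615, 0.789, -0.0, 0.0]
contact_force: [0.3, -0.6, 0.5]
gripper_width: 85.3
grasp_force: 0.0
clock: 3.9
position: [565.6, 152.2, 85.5]
ee_rot: [-0.615, 0.788, -0.0, 0.0]
contact_force: [-2.9, 0.5, 6.4]
gripper_width: 58.0
grasp_force: 62.7
```

View pics/w2.png

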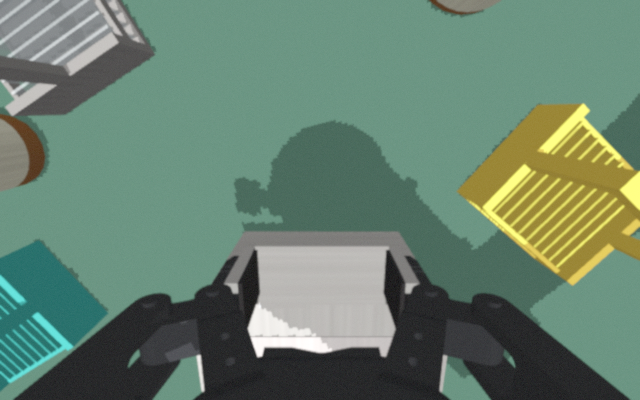

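The lip is held between the pads, with a 58 mm opening and a 63 N grip. Now tipping about the far edge.

```bash
python3 -m creep '{"translation":[[0,0,0.37],[0,0,0.74],[0,-0.03,1.1],[0,-0.03,1.47],[0,0,2.2],[0.02,0.06,2.94],[0.04,0.15,3.67],[0.04,0.15,3.67]],"delta_rot":[[-1.2,0.3,0],[-2.4,0.6,0],[-3.6,0.9,0],[-4.85,1.2,0],[-7.3,1.8,0],[-9.7,2.4,0],[-12.1,3,0],[-12.1,3,0]],"hand":[5.4,5.4,5.4,5.4,5.4,5.4,5.4,5.4]}'
python3 - <<'E'
from h import *
im,d=get_image('scene');save('s2.png',cv2.resize(im[90:290,270:470],None,fx=3,fy=3))
c=get_calibration('scene');P=cloud(c,d);x,y,z=np.moveaxis(P,2,0)
# points on lid plane: along lid x
s=(x-589.6)*.243+(y-243.6)*.97;t=-(x-589.6)*.97+(y-243.6)*.243
m=(abs(s)<85)&(abs(t)<70)&(z>80)&(z<170)&(im.min(2)>110)
for a in range(-75,85,15):
    q=m&(abs(s-a)<7); print(a,q.sum(),np.median(z[q]).round(1) if q.sum() else '')
E
```

```text
clock: 4.95
position: [566.3, 154.5, 121.1]
ee_rot: [-0.612, 0.784, -0.067, -0.085]
contact_force: [0.1, 0.6, -0.6]
gripper_width: 57.7
grasp_force: 64.1
-75 62 131.6
-60 75 129.0
-45 66 126.0
-30 53 123.1
-15 53 119.4
0 54 116.8
15 62 113.5
30 77 110.0
45 85 107.2
60 101 103.9
75 82 100.1
```

View pics/s2.png

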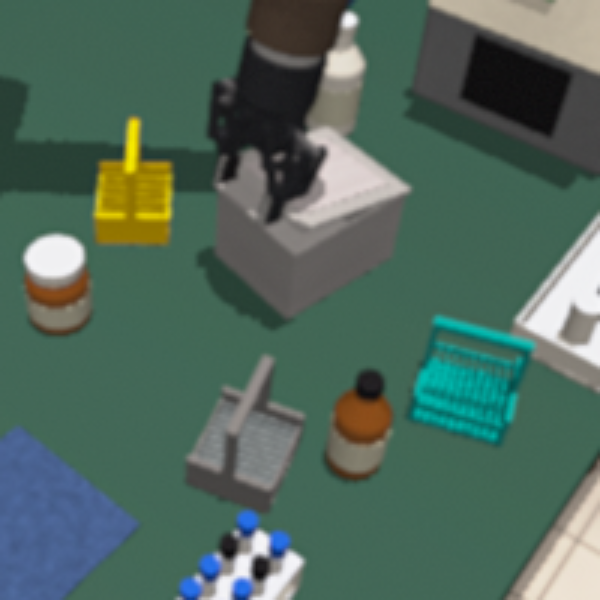

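The scene shows the lid tipped about 12° with its back edge still on the rim: the top surface there is at z 100 and the lip is raised. I'm tipping it further, then lifting it off.

```bash
python3 -m creep '{"translation":[[0.02,0.1,0.54],[0.05,0.2,1.08],[0.08,0.33,1.6],[0.12,0.47,2.16],[0.17,0.68,2.85],[0.23,0.93,3.56],[0.23,0.93,3.56],[0.23,0.93,3.56]],"delta_rot":[[-1.8,0.45,0],[-3.6,0.9,0],[-5.4,1.35,0],[-7.3,1.8,0],[-9.7,2.4,0],[-12.1,3,0],[-12.1,3,0],[-12.1,3,0]],"hand":[5.4,5.4,5.4,5.4,5.4,5.4,5.4,5.4]}'
python3 - <<'E'
from h import *
im,d=get_image('scene')
c=get_calibration('scene');P=cloud(c,d);x,y,z=np.moveaxis(P,2,0)
s=(x-589.6)*.243+(y-243.6)*.97;t=-(x-589.6)*.97+(y-243.6)*.243
m=(abs(s)<85)&(abs(t)<70)&(z>80)&(z<190)&(im.min(2)>110)
for a in range(-60,85,15):
    q=m&(abs(s-a)<7); print(a,q.sum(),np.median(z[q]).round(1) if q.sum() else '')
E
```

```text
clock: 6.0
position: [568.2, 163.2, 156.3]
ee_rot: [-0.601, 0.77, -0.133, -0.169]
contact_force: [0.0, 0.8, -0.1]
gripper_width: 57.7
grasp_force: 64.1
-60 42 160.9
-45 58 155.0
-30 75 147.5
-15 67 141.2
0 57 133.9
15 43 127.5
30 45 120.1
45 48 114.0
60 55 107.3
75 30 101.5
```

The lid is tipped to about 24° with the back edge still at rim height. Lifting it off.

```bash
python3 -m creep '{"translation":[[0,0,0.5],[0,0,1.5],[0,0,3],[0,0,4.5],[0,0,6],[0,0,7.5],[0,0,8.7],[0,0,9]],"delta_rot":[[0,0,0],[0,0,0],[0,0,0],[0,0,0],[0,0,0],[0,0,0],[0,0,0],[0,0,0]],"hand":[5.4,5.4,5.4,5.4,5.4,5.4,5.4,5.4]}' && python3 -m creep '{"translation":[[0,-1.5,0],[0.1,-4.5,0],[0.2,-8,0],[0.3,-12,0],[0.4,-16,0],[0.5,-20,0],[0.5,-23,0],[0.5,-24.5,0]],"delta_rot":[[0,0,1],[0,0,2],[0,0,3],[0,0,4],[0,0,5],[0,0,6],[0,0,6],[0,0,6]],"hand":[5.4,5.4,5.4,5.4,5.4,5.4,5.4,5.4]}' && python3 -m creep '{"translation":[[0,-1.5,0],[0.1,-4.5,0],[0.2,-8,0],[0.3,-12,0],[0.4,-16,0],[0.4,-20,0],[0.4,-23,0],[0.4,-23.8,0]],"delta_rot":[[0,0,1],[0,0,2],[0,0,3],[0,0,4],[0,0,5],[0,0,5.3],[0,0,5.3],[0,0,5.3]],"hand":[5.4,5.4,5.4,5.4,5.4,5.4,5.4,5.4]}' && python3 -m creep '{"translation":[[0,0,-0.5],[0,0,-1],[0,0,-2],[0,0,-3],[0,0,-4],[0,0,-5],[0,0,-6],[0,0,-6]],"delta_rot":[[3,-0.1,0],[6.5,-0.3,0],[10,-0.5,0],[14,-0.7,0],[18,-0.9,0],[21.5,-1,0],[24.9,-1.2,0],[24.9,-1.2,0]],"hand":[5.4,5.4,5.4,5.4,5.4,5.4,5.4,5.4]}'
python3 - <<'E'
from h import *
im,d=get_image('scene');save('s3.png',cv2.resize(im[110:360,150:450],None,fx=2.4,fy=2.4))
c=get_calibration('scene');P=cloud(c,d);x,y,z=np.moveaxis(P,2,0)
s=(x-581.5)*.0485+(y+226)*.9988;t=-(x-581.5)*.9988+(y+226)*.0485
m=(abs(s)<100)&(abs(t)<80)&(z>90)&(z<240)&(im.min(2)>110)
for a in range(-60,105,15):
    q=m&(abs(s-a)<7); print(a,q.sum(),np.median(z[q]).round(1) if q.sum() else '')
E
```

```text
clock: 7.05
position: [568.4, 163.1, 247.6]
ee_rot: [-0.601, 0.77, -0.133, -0.169]
contact_force: [0.6, -0.5, -1.7]
gripper_width: 57.1
grasp_force: 64.2
clock: 8.05
position: [572.0, -84.3, 246.1]
ee_rot: [-0.64, 0.738, -0.141, -0.164]
contact_force: [0.3, -0.4, -3.1]
gripper_width: 57.7
grasp_force: 64.3
clock: 9.05
position: [576.7, -321.4, 246.1]
ee_rot: [-0.673, 0.707, -0.149, -0.156]
contact_force: [-0.1, 0.0, -2.3]
gripper_width: 57.8
grasp_force: 64.3
clock: 10.05
position: [577.1, -320.2, 185.7]
ee_rot: [-0.69, 0.724, 0.0, -0.0]
contact_force: [0.3, -0.4, -2.4]
gripper_width: 57.6
grasp_force: 64.4
-60 146 199.8
-45 289 199.7
-30 300 199.1
-15 297 198.8
0 292 198.3
15 282 198.0
30 270 197.6
45 262 197.3
60 252 196.7
75 176 195.8
90 0
```

View pics/s3.png

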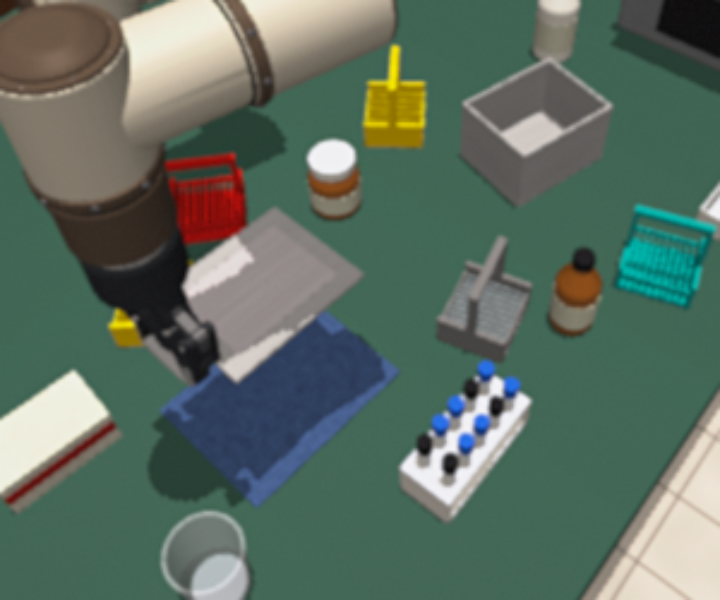

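The lid is level to within 1.3° over the pad, the trough stands open and undisturbed, and the rack is untouched. I'll check the lid's centring before lowering.

```bash
python3 - <<'E'
from h import *
im,d=get_image('scene')
c=get_calibration('scene');P=cloud(c,d)
m=((abs(P[...,2]-198)<5)&(im.min(2)>80)).astype(np.uint8)
k=max(cv2.findContours(m,0,2)[0],key=cv2.contourArea)
W=plane(c,k[:,0],198)[:,:2]-[581.5,-226.1]
s=W@[.0485,.9988];t=W@[-.9988,.0485]
print('s',s.min(),s.max(),'t',t.min(),t.max())
for lo in range(-60,80,20):
    q=abs(s-lo)<6;print(lo,t[q].min().round(1),t[q].max().round(1))
for lo in range(-50,60,20):
    q=abs(t-lo)<6;print('t',lo,s[q].min().round(1),s[q].max().round(1))
# same camera's own view of the pad from the first picture
f=np.load('scene0.npz');I=f['im'].astype(int)
m=((I[...,2]>I[...,1]+20)).astype(np.uint8);m[:230]=0
k=max(cv2.findContours(m,0,2)[0],key=cv2.contourArea);print('pad scene',cv2.minAreaRect(plane(c,k[:,0],3)[:,:2].astype(np.float32)))
E
```

```text
s -77.54859452290964 77.63684555032722 t -64.63507723519375 64.25265883666738
-60 -63.4 28.3
-40 -63.7 55.9
-20 -63.7 64.3
0 62.0 63.7
20 61.9 63.7
40 63.1 63.1
60 61.3 63.1
t -50 76.1 77.6
t -30 -75.0 77.6
t -10 -57.8 77.6
t 10 -58.1 77.6
t 30 -54.2 77.1
t 50 -46.9 77.1
pad scene ((580.2650756835938, -225.0663604736328), (208.9229278564453, 160.6174774169922), 86.86849212646484)
```

The lid is centred to about 1 mm, so I'm lowering it.

```bash
python3 -m creep '{"translation":[[0,0,-2],[0,0,-5],[0,0,-8],[0,0,-11],[0,0,-14],[0,0,-16],[0,0,-17],[0,0,-17.2]],"delta_rot":[[0.3,0,0],[0.6,0,0],[1,0,0],[1.3,0,0],[1.3,0,0],[1.3,0,0],[1.3,0,0],[1.3,0,0]],"hand":[5.4,5.4,5.4,5.4,5.4,5.4,5.4,5.4]}' && python3 -m creep '{"translation":[[0,0,-0.2],[0,0,-0.4],[0,0,-0.6],[0,0,-0.7],[0,0,-0.8],[0,0,-0.8]],"delta_rot":[[0,0,0],[0,0,0],[0,0,0],[0,0,0],[0,0,0],[0,0,0]],"hand":[5.4,5.4,5.4,5.4,5.4,5.4]}'
python3 - <<'E'
from h import *
im,d=get_image('scene');c=get_calibration('scene');P=cloud(c,d);x,y,z=np.moveaxis(P,2,0)
s=(x-581.5)*.0485+(y+226)*.9988;t=-(x-581.5)*.9988+(y+226)*.0485
m=(abs(s)<75)&(abs(t)<60)&(z>5)&(z<40)&(im.min(2)>80)
for a in range(-60,75,20):
    q=m&(abs(s-a)<9); print(a,q.sum(),np.median(z[q]).round(1) if q.sum() else '')
E
```

```text
clock: 11.15
position: [577.4, -319.7, 14.7]
ee_rot: [-0.69, 0.724, 0.008, 0.008]
contact_force: [0.7, 0.1, -1.2]
gripper_width: 57.5
grasp_force: 64.4
clock: 11.9
position: [577.1, -320.2, 6.5]
ee_rot: [-0.69, 0.724, 0.008, 0.008]
contact_force: [0.2, 0.1, -2.6]
gripper_width: 57.5
grasp_force: 64.4
-60 202 21.6
-40 270 21.5
-20 303 21.5
0 282 21.4
20 274 21.2
40 271 21.2
60 252 20.8
```

```bash
python3 -m creep '{"translation":[[0,0,-0.1],[0,0,-0.2],[0,0,-0.3],[0,0,-0.4],[0,0,-0.4],[0,0,-0.4]],"delta_rot":[[0,0,0],[0,0,0],[0,0,0],[0,0,0],[0,0,0],[0,0,0]],"hand":[5.4,5.4,5.4,5.4,5.4,5.4]}' && python3 -m creep '{"translation":[[0,0,-0.1],[0,0,-0.1],[0,0,-0.1]],"delta_rot":[[0,0,0],[0,0,0],[0,0,0]],"hand":[5.4,5.4,5.4]}'
python3 - <<'E'
from h import *
im,d=get_image('scene');c=get_calibration('scene');P=cloud(c,d);x,y,z=np.moveaxis(P,2,0)
s=(x-581.5)*.0485+(y+226)*.9988;t=-(x-581.5)*.9988+(y+226)*.0485
m=(abs(s)<75)&(abs(t)<60)&(z>5)&(z<40)&(im.min(2)>80)
for a in range(-60,75,40):
    q=m&(abs(s-a)<9); print(a,q.sum(),np.median(z[q]).round(1) if q.sum() else '')
E
```

```text
clock: 12.7
position: [577.2, -320.1, 2.6]
ee_rot: [-0.69, 0.724, 0.008, 0.008]
contact_force: [0.4, -0.0, -2.3]
gripper_width: 57.5
grasp_force: 64.4
clock: 13.08
position: [577.3, -320.2, 1.7]
ee_rot: [-0.69, 0.724, 0.008, 0.008]
contact_force: [0.3, -0.4, -2.4]
gripper_width: 57.6
grasp_force: 64.4
-60 200 16.9
-20 294 17.2
20 274 17.3
60 252 17.0
```

```bash
python3 -m creep '{"translation":[[0,0,-0.05],[0,0,-0.1],[0,0,-0.1]],"delta_rot":[[0,0,0],[0,0,0],[0,0,0]],"hand":[5.4,5.4,5.4]}'; python3 -m creep '{"translation":[[0,0,-0.05],[0,0,-0.1],[0,0,-0.1]],"delta_rot":[[0,0,0],[0,0,0],[0,0,0]],"hand":[5.4,5.4,5.4]}'
```

```text
clock: 13.5
position: [577.3, -320.3, 1.2]
ee_rot: [-0.69, 0.724, 0.008, 0.008]
contact_force: [-0.3, -0.6, 2.2]
gripper_width: 57.8
grasp_force: 64.8
clock: 13.88
position: [577.3, -320.5, 0.7]
ee_rot: [-0.69, 0.724, 0.007, 0.008]
contact_force: [-1.8, -0.6, 6.4]
gripper_width: 57.7
grasp_force: 65.1
```

The lid is down on the pad, with the contact force turned upward. Releasing, rising and going over the rack.

```bash
python3 -m creep '{"translation":[[0,0,0],[0,0,0],[0,0,0],[0,0,0],[0,0,1],[0,0,4],[0,0,9],[0,0,15]],"delta_rot":[[0,0,0],[0,0,0],[0,0,0],[0,0,0],[0,0,0],[0,0,0],[0,0,0],[0,0,0]],"hand":[6.2,7,8.5,8.5,8.5,8.5,8.5,8.5]}' && python3 -m creep '{"translation":[[0,0,4],[2,5,8],[4,10,8],[6,15.5,8],[8,21,8],[10,26.5,8],[11.8,30.8,8],[11.8,30.8,8]],"delta_rot":[[-1.3,0,0],[-1.3,0,3],[-1.3,0,6],[-1.3,0,9],[-1.3,0,12],[-1.3,0,15],[-1.3,0.1,17.5],[-1.3,0.1,17.5]],"hand":[8.5,8.5,8.5,8.5,8.5,8.5,8.5,8.5]}'
python3 - <<'E'
from h import *
s=read_state();print(s['position'],R.from_quat(s['ee_rot']).as_matrix()[:,1])
c=get_calibration('wrist');im,d=get_image('wrist');P=cloud(c,d);z=P[...,2]
save('w3.png',np.hstack([im]))
m=((z>96)&(z<110)).astype(np.uint8)
n,l,st,ce=cv2.connectedComponentsWithStats(m)
for i in range(1,n):
    if st[i,4]>150:
        q=l==i;v,u=np.nonzero(q);r=cv2.minAreaRect(plane(c,np.c_[u,v].astype(float),104)[:,:2].astype(np.float32));print(i,st[i].tolist(),im[q].mean(0).round(),np.median(P[q],0).round(1),r)
im,d=get_image('top');save('t3.png',cv2.resize(im[130:250,200:460],None,fx=3,fy=3));c=get_calibration('top');P=cloud(c,d)
q=im[175:235,360:445].min(2)>120;m=np.zeros((400,640),np.uint8);m[175:235,360:445]=q
k=max(cv2.findContours(m,0,2)[0],key=cv2.contourArea);print('lid',cv2.minAreaRect(plane(c,k[:,0],15)[:,:2].astype(np.float32)),np.median(P[m>0],0))
# trough rim now
x,y,z=np.moveaxis(P,2,0);g=(abs(x-590)<130)&(abs(y-243)<130)&(abs(z-95)<6)
print('rim',g.sum(),cv2.minAreaRect(P[g][:,:2].astype(np.float32)))
E
```

```text
clock: 14.88
position: [576.5, -319.9, 150.8]
ee_rot: [-0.69, 0.724, 0.009, 0.008]
contact_force: [1.0, 0.0, 0.1]
gripper_width: 84.7
grasp_force: 0.0
clock: 15.88
position: [695.9, -8.7, 229.6]
ee_rot: [0.793, -0.609, -0.001, 0.001]
contact_force: [0.2, -1.4, -0.8]
gripper_width: 85.0
grasp_force: 0.0
[695.94209557  -8.69551187 229.64766264] [-0.96605954 -0.25829395  0.003634  ]
1 [314, 137, 12, 101, 1130] [116. 115. 113.] [697.3 -15.3 103.7] ((696.8238525390625, -12.244510650634766), (9.411988258361816, 90.42414093017578), 15.203487396240234)
2 [211, 222, 25, 22, 154] [82. 54. 34.] [768.7  45.4  99.7] ((769.5592651367188, 46.914371490478516), (14.010225296020508, 23.442115783691406), 65.46441650390625)
lid ((582.3712158203125, -241.00347900390625), (187.9860076904297, 129.3068389892578), 87.28397369384766) [ 581.63024382 -233.06071518   15.34422626]
rim 162 ((595.4408569335938, 265.7628479003906), (105.82106018066406, 121.86701965332031), 76.39674377441406)
```

View pics/w3.png

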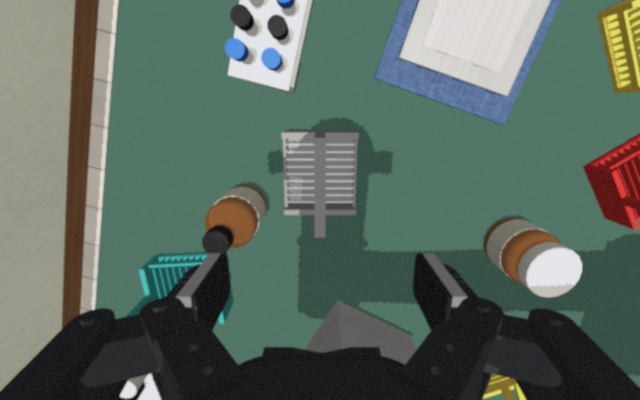

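View pics/t3.png

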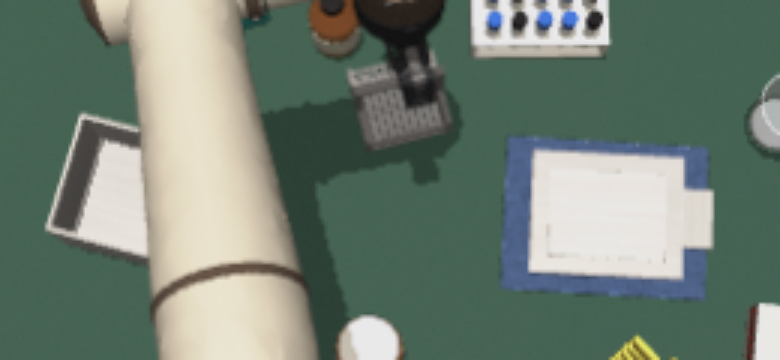

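The wrist view shows the bar at (320,187), vertical and between the fingers. The top view shows the lid flat and centred on the blue pad, at (605,215) in the crop. Descending onto the bar with the fingers half open, to clear the brown bottle.

```bash
python3 -m creep '{"translation":[[0.1,-0.35,0],[0.1,-0.35,-2],[0.1,-0.35,-4.5],[0.1,-0.35,-7.5],[0.1,-0.35,-10.5],[0.1,-0.35,-13],[0.1,-0.35,-14.6],[0.1,-0.35,-14.6]],"delta_rot":[[0,0,0],[0,0,0],[0,0,0],[0,0,0],[0,0,0],[0,0,0],[0,0,0],[0,0,0]],"hand":[4.5,4.5,4.5,4.5,4.5,4.5,4.5,4.5]}' && python3 -m creep '{"translation":[[0,0,0],[0,0,0],[0,0,0],[0,0,0],[0,0,0],[0,0,0]],"delta_rot":[[0,0,0],[0,0,0],[0,0,0],[0,0,0],[0,0,0],[0,0,0]],"hand":[3,2,1,0.4,0.4,0.4]}'
```

```text
clock: 16.98
position: [695.4, -16.7, 82.6]
ee_rot: [0.791, -0.611, -0.002, 0.002]
contact_force: [-0.8, -0.3, 0.2]
gripper_width: 44.7
grasp_force: 0.0
clock: 17.73
position: [697.4, -15.4, 84.8]
ee_rot: [0.792, -0.611, -0.0, 0.001]
contact_force: [3.0, 1.8, 5.2]
gripper_width: 8.5
grasp_force: 58.9
```

The bar is held: 8.5 mm opening, 59 N. Lifting, then measuring the open trough.

```bash
python3 -m creep '{"translation":[[0,0,0.5],[0,0,1.5],[0,0,4],[0,0,7],[0,0,10],[0,0,13],[0,0,15.5],[0,0,16]],"delta_rot":[[0,0,0],[0,0,0],[0,0,0],[0,0,0],[0,0,0],[0,0,0],[0,0,0],[0,0,0]],"hand":[0.4,0.4,0.4,0.4,0.4,0.4,0.4,0.4]}'
python3 - <<'E'
from h import *
im,d=get_image('scene');c=get_calibration('scene');P=cloud(c,d);x,y,z=np.moveaxis(P,2,0)
g=(abs(x-590)<130)&(abs(y-243)<130)&(abs(z-96)<5);print(g.sum(),cv2.minAreaRect(P[g][:,:2].astype(np.float32)))
n,l,st,_=cv2.connectedComponentsWithStats(g.astype(np.uint8),connectivity=8)
i=1+np.argmax(st[1:,4]);v,u=np.nonzero(l==i);print(st[i],cv2.minAreaRect(plane(c,np.c_[u,v].astype(float),95)[:,:2].astype(np.float32)))
f=(abs(x-590)<60)&(abs(y-243)<60)&(z<20);print('floor z',np.median(z[f]))
cr=im[110:230,290:450];s=cv2.resize(cr,None,fx=5,fy=5,interpolation=cv2.INTER_CUBIC)
# silhouette of the tub against green
gr=(im[...,1].astype(int)-im[...,0]>12);m=(~gr).astype(np.uint8);m[:125]=0;m[200:]=0;m[:,:325]=0;m[:,415:]=0
k=max(cv2.findContours(m,0,2)[0],key=cv2.contourArea);h=cv2.approxPolyDP(cv2.convexHull(k),2,True)[:,0]
print(np.c_[h,plane(c,h,95)[:,:2].round(1),plane(c,h,0)[:,:2].round(1)].tolist())
save('s4.png',s)
# rack hang
q=(abs(x-695)<60)&(abs(y+14)<60)&(z>120)&(z<300);print('rack z min',np.percentile(z[q],2))
E
```

```text
clock: 18.73
position: [696.4, -15.7, 245.5]
ee_rot: [0.792, -0.611, -0.001, 0.001]
contact_force: [1.0, 1.2, -2.4]
gripper_width: 8.4
grasp_force: 58.5
109 ((616.6080932617188, 254.67678833007812), (104.87242889404297, 162.21481323242188), 7.851682662963867)
[379 135  26  30 104] ((621.9900512695312, 298.52813720703125), (62.73951721191406, 134.9403076171875), 42.75122833251953)
floor z 5.22980737908108
[[389.0, 125.0, 551.0, 391.3, 495.1, 502.2], [404.0, 153.0, 661.2, 303.6, 619.1, 403.6], [400.0, 174.0, 699.1, 218.1, 661.7, 307.4], [375.0, 199.0, 696.2, 92.4, 658.4, 166.0], [336.0, 199.0, 612.9, 25.1, 564.7, 90.2], [330.0, 148.0, 469.5, 178.6, 403.3, 262.9], [342.0, 125.0, 429.2, 293.3, 358.0, 391.9]]
rack z min 165.73752878600817
```

View pics/s4.png

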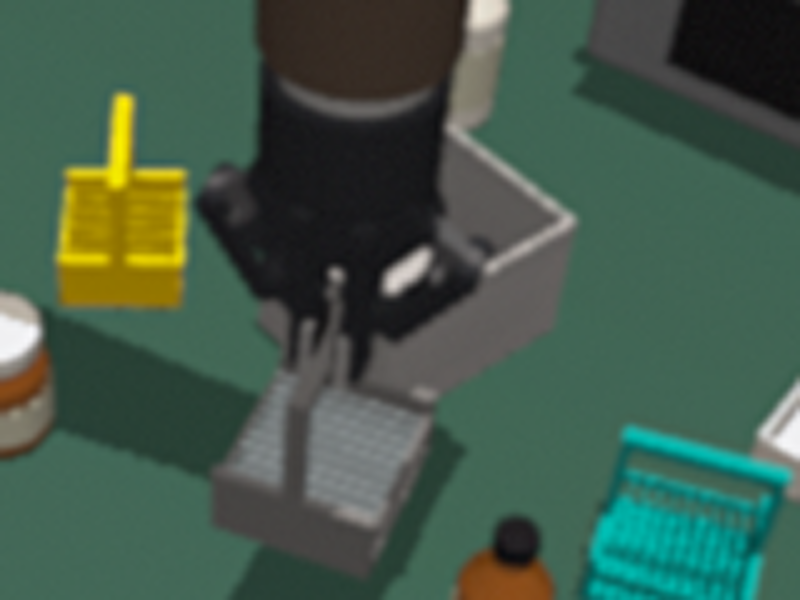

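The crop shows the rack hanging level from the gripper, with the trough behind it. The trough's visible corner at about (405,154) fits a centre of (589,243). Carrying the rack over.

```bash
python3 -m creep '{"translation":[[-0.5,1.2,0],[-2,4.5,0],[-3.7,8.7,0],[-5.4,12.8,0],[-7.2,17,0],[-9,21.3,0],[-10.4,24.6,0],[-10.8,25.5,0]],"delta_rot":[[0,0,-1.5],[0,0,-5],[0,0,-10],[0,0,-15],[0,0,-20],[0,0,-25],[0,0,-28],[0,0,-28.9]],"hand":[0.4,0.4,0.4,0.4,0.4,0.4,0.4,0.4]}' && python3 -m creep '{"translation":[[0,0,0],[0,0,0]],"delta_rot":[[0,0,0],[0,0,0]],"hand":[0.4,0.4]}'
python3 - <<'E'
from h import *
s=read_state();print(s['position'],R.from_quat(s['ee_rot']).as_matrix()[:,1])
c=get_calibration('wrist');im,d=get_image('wrist');np.savez('w4.npz',im=im,d=d,**{k:c[k] for k in c})
save('w4.png',im)
P=cloud(c,d);x,y,z=np.moveaxis(P,2,0)
g=(abs(x-590)<130)&(abs(y-243)<130)&(abs(z-95)<5);print(g.sum(),cv2.minAreaRect(P[g][:,:2].astype(np.float32)))
E
```

```text
clock: 19.77
position: [586.3, 240.9, 241.7]
ee_rot: [-0.615, 0.788, 0.002, -0.003]
contact_force: [0.3, -0.2, -3.6]
gripper_width: 8.7
grasp_force: 58.5
clock: 20.02
position: [588.3, 238.3, 243.0]
ee_rot: [-0.614, 0.789, 0.002, -0.002]
contact_force: [0.9, 0.1, -2.4]
gripper_width: 8.6
grasp_force: 58.5
[588.28051066 238.28757884 242.98679511] [-0.96925866  0.24599257  0.00502954]
1189 ((587.65283203125, 244.30364990234375), (148.9219970703125, 120.33479309082031), 75.85270690917969)
```

View pics/w4.png

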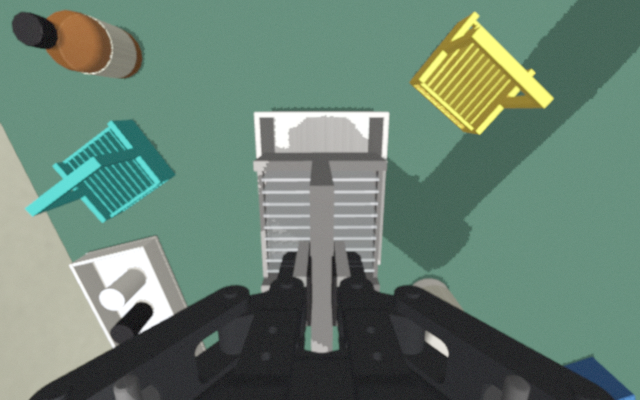

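The wrist view shows the rack over the trough, with the near rim at rows 112–160. The measured rim is 149 × 120 mm, centred at (587.7,244.3), so the rack is within 3 mm. Lowering it in.

```bash
python3 -m creep '{"translation":[[0,0.25,-1],[0,0.25,-3],[0,0.25,-5],[0,0.25,-7],[0,0.25,-9],[0,0.25,-11],[0,0.25,-12.5],[0,0.25,-12.8]],"delta_rot":[[0,0,0],[0,0,0],[0,0,0],[0,0,0],[0,0,0],[0,0,0],[0,0,0],[0,0,0]],"hand":[0.4,0.4,0.4,0.4,0.4,0.4,0.4,0.4]}' && python3 -m creep '{"translation":[[0,0,-0.5],[0,0,-1],[0,0,-1.5],[0,0,-1.9],[0,0,-2.1],[0,0,-2.1]],"delta_rot":[[0,0,0],[0,0,0],[0,0,0],[0,0,0],[0,0,0],[0,0,0]],"hand":[0.4,0.4,0.4,0.4,0.4,0.4]}'
```

```text
clock: 21.08
position: [587.6, 241.2, 114.1]
ee_rot: [-0.614, 0.789, 0.002, -0.003]
contact_force: [-0.8, -0.4, -2.1]
gripper_width: 8.5
grasp_force: 58.5
clock: 21.82
position: [588.1, 241.8, 94.5]
ee_rot: [-0.614, 0.789, 0.002, -0.001]
contact_force: [0.4, -0.5, -2.4]
gripper_width: 8.5
grasp_force: 58.5
```

```bash
python3 -m creep '{"translation":[[0,0,-0.15],[0,0,-0.3],[0,0,-0.4],[0,0,-0.4]],"delta_rot":[[0,0,0],[0,0,0],[0,0,0],[0,0,0]],"hand":[0.4,0.4,0.4,0.4]}' && python3 -m creep '{"translation":[[0,0,-0.05],[0,0,-0.1],[0,0,-0.1]],"delta_rot":[[0,0,0],[0,0,0],[0,0,0]],"hand":[0.4,0.4,0.4]}' && python3 -m creep '{"translation":[[0,0,-0.05],[0,0,-0.1],[0,0,-0.1]],"delta_rot":[[0,0,0],[0,0,0],[0,0,0]],"hand":[0.4,0.4,0.4]}'
```

```text
clock: 22.32
position: [588.1, 241.8, 90.5]
ee_rot: [-0.614, 0.789, 0.002, -0.001]
contact_force: [-0.2, -0.5, -1.7]
gripper_width: 8.5
grasp_force: 58.5
clock: 22.7
position: [588.1, 241.9, 89.6]
ee_rot: [-0.614, 0.789, 0.002, -0.001]
contact_force: [-0.2, 0.3, -2.0]
gripper_width: 8.8
grasp_force: 58.5
clock: 23.08
position: [588.2, 241.9, 88.7]
ee_rot: [-0.614, 0.789, 0.002, -0.001]
contact_force: [-0.4, 0.0, -2.0]
gripper_width: 8.6
grasp_force: 58.6
```

```bash
python3 -m creep '{"translation":[[0,0,-0.05],[0,0,-0.1],[0,0,-0.1]],"delta_rot":[[0,0,0],[0,0,0],[0,0,0]],"hand":[0.4,0.4,0.4]}' && python3 -m creep '{"translation":[[0,0,-0.05],[0,0,-0.1],[0,0,-0.1]],"delta_rot":[[0,0,0],[0,0,0],[0,0,0]],"hand":[0.4,0.4,0.4]}'
```

```text
clock: 23.45
position: [588.8, 241.8, 88.4]
ee_rot: [-0.614, 0.789, 0.001, -0.001]
contact_force: [1.4, -2.0, 3.6]
gripper_width: 8.8
grasp_force: 59.1
clock: 23.82
position: [588.9, 241.7, 88.3]
ee_rot: [-0.615, 0.789, 0.001, -0.0]
contact_force: [0.6, -3.2, 6.8]
gripper_width: 8.4
grasp_force: 59.7
```

It touched down at z 88.4, as predicted for the floor. Releasing, rising, and moving clear for the final check.

```bash
python3 -m creep '{"translation":[[0,0,0],[0,0,0],[0,0,0],[0,0,0],[0,0,1],[0,0,4],[0,0,8],[0,0,13]],"delta_rot":[[0,0,0],[0,0,0],[0,0,0],[0,0,0],[0,0,0],[0,0,0],[0,0,0],[0,0,0]],"hand":[1.8,2.8,3.4,3.4,3.4,3.4,3.4,3.4]}' && python3 -m creep '{"translation":[[0,-1,4],[0,-5,8],[0,-10,10],[0,-16,10],[0,-22,10],[0,-28,10],[0,-32,10],[0,-32,10]],"delta_rot":[[0,0,0],[0,0,0],[0,0,0],[0,0,0],[0,0,0],[0,0,0],[0,0,0],[0,0,0]],"hand":[3.4,3.4,3.4,3.4,3.4,3.4,3.4,3.4]}'
python3 - <<'E'
from h import *
im,d=get_image('scene');im2,_=get_image('top')
a=cv2.resize(im[100:330,200:450],None,fx=1.6,fy=1.6);b=cv2.resize(im2[130:260,190:450],None,fx=1.5,fy=1.5)
o=np.zeros((max(a.shape[0],b.shape[0]),a.shape[1]+b.shape[1],3),np.uint8);o[:a.shape[0],:a.shape[1]]=a;o[:b.shape[0],a.shape[1]:]=b;save('f.png',o)
c=get_calibration('scene');P=cloud(c,d);x,y,z=np.moveaxis(P,2,0)
g=(abs(x-588)<60)&(abs(y-243)<60)&(z>99)&(z<120);print('bar',g.sum(),np.median(P[g],0),cv2.minAreaRect(P[g][:,:2].astype(np.float32)))
g=(abs(x-590)<130)&(abs(y-243)<130)&(z>88)&(z<100);print('rim',cv2.minAreaRect(P[g][:,:2].astype(np.float32)))
E
```

```text
clock: 24.82
position: [587.7, 241.6, 217.8]
ee_rot: [-0.614, 0.789, 0.002, -0.002]
contact_force: [1.0, 0.1, 0.6]
gripper_width: 34.2
grasp_force: 0.0
clock: 25.82
position: [587.8, -80.7, 317.4]
ee_rot: [-0.613, 0.79, 0.001, -0.001]
contact_force: [0.2, 0.9, -0.2]
gripper_width: 34.0
grasp_force: 0.0
bar 112 [589.26154019 238.83487747 108.8105138 ] ((588.7114868164062, 242.21951293945312), (90.30947875976562, 12.372285842895508), 75.63213348388672)
rim ((587.110595703125, 242.40444946289062), (153.69583129882812, 126.96228790283203), 76.27140045166016)
```

View pics/f.png

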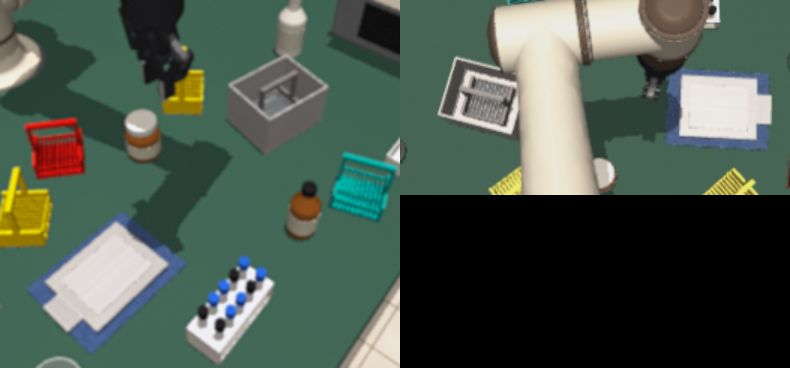

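The rack stands upright and centred in the trough at (277,100), with its bar top at z ≈ 108. The lid lies flat and centred on the pad at (108,275), and nothing else has moved.

```bash
python3 -c "from bench import job_done;print(job_done())"
```

```text
the job is handed in; nothing more can be done
None
```

The job is handed in at about 26 s on the robot's clock: the lid lies flat and centred on the blue pad, the rack stands upright on the floor of the open trough, and in the last pictures the trough and the other things in view stand where they were.

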